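Make up a staining kit and a collection kit

ROBOT

A 7-joint arm with a two-finger parallel gripper is mounted at the origin on a cart in front of the work surface, level with it; the furniture and walls round the work are solid. World frame = base frame: x ahead of the robot, y to its left, z up, the work surface at z = 0. Lengths are in m, angles in rad, forces in N, time in s.
With the tool pointing down it reaches from about 0.425 to 0.875 m from the base axis. Payload 4.7 kg.
Tool frame: the origin (TCP) lies midway between the tips of the shut fingers; the grasp point (between the pads) lies 19 mm behind it (ctrl.grip_point_offset is the distance from the TCP to the grasp point, in m); z points along the fingers, y is the line along which they close (so a half turn about z gives the same grasp; the last joint's range is limited). The gripper opens to 87 mm and grips with 3 to 60 N. Pads are 19 mm wide; open, the fingers measure 117 mm over their backs; the gripper's body (75 mm by 190 mm) begins 51 mm behind the grasp point.
Start: joints at [1.137, 0.321, -0.07, 1.45, 0.023, 1.371, -0.057], TCP at [0.281, -0.586, 0.223] pointing down, gripper open.
Joint ranges: [-2.86, 2.86], [-0.3, 2.09], [-1.38, 1.24], [0.06, 2.45], [-1.56, 4.7], [0.09, 2.05], [-2.69, 2.69]. Speed limits (rad/s): [2.57, 2.57, 3.14, 3.14, 3.14, 3.14, 3.14].

INTERFACE

Orientations are given as a rotation vector (axis times angle).
In Python, from bench import ctrl gives the robot as it stands.
- The arm moves only by the tool move_arm, never from a script. Its argument "increments" is text: rows parted by semicolons, each of 7 numbers parted by spaces: the shift along the world's x, y, z in mm, then the turn, a rotation vector about the world's x, y, z in degrees, then the closure in counts, from 0 (fully open) to 255 (shut). A call has exactly 8 rows; each row shifts and turns the commanded pose from where the row before left it; what a row does not reach is not made up. A row lasts 1/12 s, in which the tool goes at most 41.7 mm and 7.16 degrees, less where a joint would pass 70% of its speed; a pose out of reach is approached as far as the arm can. A call with a gripper value outside its range is refused whole. The fingers move at their own pace and stop on an object; "grip_force" is the grip in N (left out, the last holds). Time passes only in rows, so rows that do not move let the fingers close, or fill a call up. It gives the time, the measured TCP pose, the force, the opening and the grip force at its end, in the units of the state.
- ctrl.get_state(): the state, without advancing time (a new reading comes with each control period).
- ctrl.get_image(name): name is "side" or "top" or "wrist"; returns a dict with "frame" (400x640x3 uint8, red, green, blue), "depth" (400x640 float32, m along the optical axis (not along the pixel's ray), 0 where there is no reading), "fx", "fy", "cx", "cy" (pixels), "position" and "orientation" of the camera in the world. Camera axes: x right, y down, z forward; pixel columns grow to the right and rows downward; lengths in m; the calibration is good to about 2 mm. A picture is of the moment at which its call begins.
- ctrl.close_job(): hands the job in; it is judged then, once.
Trained networks look in a picture, given as the dict that the camera call returned (one of the last four; its "shot" number tells which), for a name from the list of things; names that differ only in an ending like _2 or _b are one class to them, and where a whole thing is asked for, a point or a joint stands for the part that bears it (a point fixed in the world has none). Each returns a list of dicts, best first, with "score" (0 to 1); they miss things now and then, are a little off and sometimes report something else, mostly with a low value. They report only what shows in the picture. A call takes as long as a camera call. They do not tell look-alikes from the thing itself.
- ctrl.find_in(target, picture): "centre" ([x, y, z] in m, in world coordinates, good to about 4 mm: the middle of the surface that is visible of it).
- ctrl.silhouettes(target, picture): "region" (400x640 bool, what is visible of it).
The state is a dict: "time": time; "joint_positions": joint angles; "qd": joint speeds; "joint_torque": joint torques, N m; "position": TCP position; "tool_rot": TCP orientation; "ft_force": force on the tool from outside, world axes, zero at the start; "torque": the same for the moment, N m; "grip_width": opening from 0.0 (shut) to 1.0 (fully open); "grip_force": force on a finger pad.
Only numpy, scipy, OpenCV 4.12 (cv2) and the standard library are available. Lean on these libraries where they do the work, as an engineer would, in place of code of your own. Each camera call takes 0.05 s, during which the arm holds its last target. There are 200 camera calls.

TASK

Make up two kits from the stock on the bench, each thing standing upright and fully down in the tray pocket that fits it: the long three-pocket tray gets the tall dark-brown bottle with the black cap, the timer (display up) and one small vial; the short two-pocket tray gets the specimen cup and the other small vial. Never let anything fall over, and leave the light blue bottle in the stock where it stands.

Things in the scene. Friction and masses are not known exactly. Their poses are not given: they have to be found in the camera images.
- long_tray: Grey tray, fixed, 92 (x) x 227 (y) x 11 mm high. Origin: centre of its underside. Three pockets 8 mm deep (floors 3 mm above the bench), at x = 0 in its frame: round, diameter 70 mm, for the brown bottle at y = +71.5 mm; rectangular, 76 (x) x 86 (y) mm, for the timer at y = -13.5 mm; round, 43 mm, for a vial at y = -85 mm. Its y is within 0.12 rad of world y; left or right of the short tray.
- short_tray: Grey tray, fixed, 92 (x) x 144 (y) x 11 mm high. Origin: centre of its underside. Two round pockets 8 mm deep (floors 3 mm above the bench), at x = 0 in its frame: diameter 80 mm, for the specimen cup at y = +25 mm; diameter 43 mm, for a vial at y = -43.5 mm. Its y is within 0.12 rad of world y.
- stain_bottle_centre (a point): Tall dark-brown bottle with a black cap, body diameter 54 mm, height 129 mm, 0.2 kg, standing. The point is on its axis half-way up, 64.5 mm above its underside. The shoulder begins about 95 mm up; grip the body across, 70 to 90 mm up. It stands at one end of the row of stock.
- timer_centre (a point): White timer lying flat, display up, 60 (x) x 70 (y) x 22 mm high, rounded edges. The point is its centre, 11 mm above its underside. Grip across its 60 mm width (its own x); fingertips 8 to 10 mm above its underside stay clear of the tray's top when it is set down. In its pocket its x lies along the tray's x (either way round). It starts within 0.25 rad of world axes.
- specimen_cup_centre (a point): White specimen cup with a broad orange screw lid (fixed), 64 mm wide at the lid, about 56 mm at the body, height 71 mm, standing. The point is on its axis half-way up, 35.5 mm above its underside. Grip across it at 40 to 50 mm above its underside; the fingers meet it at a gap of about 56 mm.
- vial_1_centre (a point): Small dark-brown vial with a cap, diameter 25 mm, height 48 mm, 16 g, standing. The point is on its axis half-way up, 24 mm above its underside. Grip across it about 30 mm above its underside. The two vials are alike: either may go to either kit.
- vial_2_centre (a point): The other small vial, the same in every way as vial_1: diameter 25 mm, height 48 mm, point on its axis half-way up.
- buffer_bottle_centre (a point): Light blue bottle with a red cap, diameter 48 mm, height 112 mm, standing at the other end of the row of stock. It belongs to no kit and stays where it is. The point is on its axis half-way up, 56 mm above its underside.
Things that resemble listed ones, but are neither listed nor needed, are in the scene too. What is shaped like the part that bears vial_2_centre but turquoise or yellow is not meant.

How it is judged:
By the outcome, as a careful person would: the job done as asked, in the order asked, and still so for the second after the job is handed in, with the robot touching nothing.
It also fails if it takes over 128 s, if anything falls off the work surface, if the arm or the gripper's body presses on something with over 40 N, if the wrist force passes 120 N, or if a joint passes its speed limit or range.

## Working session

There is one attempt and no reset: what is moved stays moved. The work goes in short steps, Python scripts to look and compute and a tool call to move; the robot and the scene stay as the last step left them, time stands still between calls to the robot, and variables do not carry over. Pictures are saved under pics/ and viewed, at most 14 in all, crops included, and the job is handed in when it is done.

Besides the shell and the picture viewer there is one more tool, called after "Call:" as a command line: name --argument value ..., lists and objects as JSON in quotes. move_arm: Moves the arm, as the interface text tells. Its arguments: {"type":"object","properties":{"increments":{"type":"string"},"grip_force":{"type":"number"}},"required":["increments"]}

```bash
mkdir -p pics; ls
cat > h.py <<'E'
from bench import ctrl
import numpy as np, cv2
from scipy.spatial.transform import Rotation as R
def save(p,n): cv2.imwrite('pics/'+n+'.png',p['frame'][:,:,::-1])
def rot(p):
    o=np.array(p['orientation'],float)
    return o if o.shape==(3,3) else R.from_rotvec(o).as_matrix() if o.size==3 else R.from_quat(o).as_matrix()
def cloud(p):
    d=p['depth'];v,u=np.mgrid[:400,:640]
    c=np.stack([(u-p['cx'])/p['fx']*d,(v-p['cy'])/p['fy']*d,d],-1)
    w=c@rot(p).T+np.array(p['position']); w[d==0]=np.nan
    return w
E
python3 - <<'E'
from h import *
s=ctrl.get_state();print(s)
for n in ['top','side']:
    p=ctrl.get_image(n);save(p,n+'0');print(n,p['position'],p['orientation'],p['fx'])
    for t in ['long_tray','short_tray','stain_bottle_centre','timer_centre','specimen_cup_centre','vial_1_centre','buffer_bottle_centre']:
        print(t,[(np.round(f['centre'],3).tolist(),round(f['score'],2)) for f in ctrl.find_in(t,p)])
E
```

```text
pics
{'time': 0.0, 'joint_positions': array([ 1.13708845,  0.32183392, -0.07008164,  1.45169675,  0.02265954,
        1.37079908, -0.0569109 ]), 'qd': array([ 3.66978825e-05, -2.30560348e-04,  9.19543155e-04, -5.05393251e-04,
        5.46772500e-05, -1.33778306e-03, -1.06687438e-03]), 'joint_torque': array([-6.21227045e-04, -4.91287494e+01, -4.03957972e-01, -3.12530351e+01,
       -6.37532445e-02,  4.37817222e-02,  1.97196414e-04]), 'position': array([ 0.28113268, -0.58543177,  0.22144351]), 'tool_rot': array([-3.06134816e+00, -6.97183753e-01,  9.20875274e-04]), 'ft_force': array([-0.25255469, -0.21451057, -0.26201228]), 'torque': array([ 0.00471489, -0.03605546,  0.03811311]), 'grip_force': 0.0, 'grip_width': 1.0019497834712656}
top [0.40746951 0.16434445 0.93144331] [-2.14655004  2.09564481 -0.1315187 ] 382.78555868753955
long_tray [([0.434, 0.338, 0.004], 0.92)]
short_tray [([0.45, 0.084, 0.001], 0.85)]
stain_bottle_centre [([0.626, -0.026, 0.09], 0.86)]
timer_centre [([0.621, 0.062, 0.017], 0.74), ([0.632, 0.148, 0.042], 0.57), ([0.435, 0.34, 0.004], 0.19)]
specimen_cup_centre [([0.628, 0.225, 0.072], 0.68)]
vial_1_centre [([0.632, 0.147, 0.044], 0.51)]
buffer_bottle_centre [([0.58, 0.397, 0.079], 0.67)]
side [0.02919251 0.94080307 0.44692949] [-0.71708367  2.25655451 -1.54780597] 450.5516191149384
long_tray [([0.434, 0.363, 0.001], 0.64)]
short_tray [([0.453, 0.093, 0.007], 0.93)]
stain_bottle_centre [([0.624, -0.018, 0.06], 0.69), ([0.574, 0.417, 0.06], 0.3)]
timer_centre [([0.617, 0.075, 0.019], 0.82)]
specimen_cup_centre [([0.616, 0.238, 0.05], 0.59)]
vial_1_centre [([0.629, 0.154, 0.027], 0.6)]
buffer_bottle_centre [([0.572, 0.412, 0.062], 0.73)]
```

View pics/top0.png

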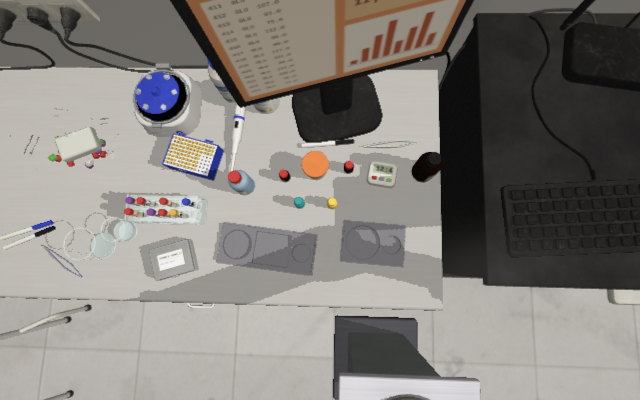

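View pics/side0.png

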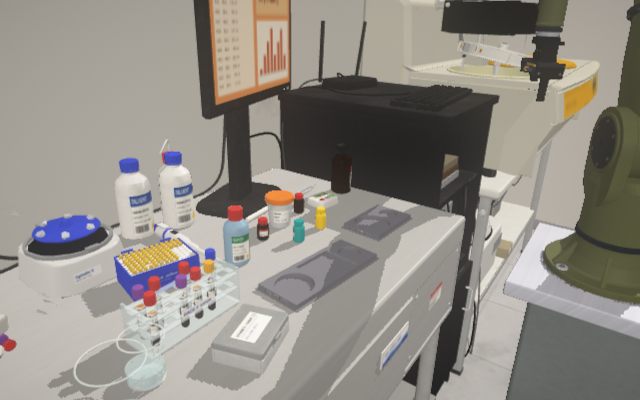

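The top view shows the bottle at (427,166), timer (381,173), vials (349,167) and (284,175), cup (315,163), decoys (299,202) and (332,202), long tray (267,248) and short tray (373,243). The side view shows a tall black cabinet just beyond the bottle and a monitor behind the row.

Run:
```python
from h import *
p=ctrl.get_image('top');w=cloud(p)
np.savez('top.npz',w=w,f=p['frame'])
def top(name,u,v,r,hmin):
    s=w[v-r:v+r,u-r:u+r].reshape(-1,3);s=s[s[:,2]>hmin]
    if len(s)==0: print(name,'none');return
    z=np.nanpercentile(s[:,2],90);t=s[s[:,2]>z-.006]
    print(name,'ztop',z.round(3),'mid',((t.min(0)+t.max(0))/2).round(4)[:2],'mean',t.mean(0).round(4)[:2],'ext',np.ptp(t,0).round(3)[:2],len(t))
top('bottle',427,164,22,.11)
top('bottlebody',427,164,22,.06)
top('cup',315,164,20,.055);top('vialR',349,167,10,.035);top('vialL',284,175,10,.035);top('timer',381,173,20,.014)
top('turq',299,202,10,.03);top('yel',332,202,10,.03);top('blue',237,177,16,.09)
for n in ['timer_centre','long_tray','short_tray']:
    f=ctrl.silhouettes(n,p)[0];m=f['region']&np.isfinite(w[...,2])
    q=w[m];zr=np.percentile(q[:,2],[5,50,95]).round(4)
    (c,sz,a)=cv2.minAreaRect((q[:,:2]*1000).astype(np.float32));print(n,zr,np.round(c,1),np.round(sz,1),round(a,2),m.sum())
print('floor z',np.nanmedian(w[265:285,220:300,2]))
# obstacles: grid
for x0 in np.arange(.3,1.0,.05):
    r=[]
    for y0 in np.arange(-.3,.5,.05):
        k=(w[...,0]>=x0)&(w[...,0]<x0+.05)&(w[...,1]>=y0)&(w[...,1]<y0+.05)
        r.append('%4d'%(1000*np.percentile(w[k][:,2],97)) if k.sum()>3 else '   .')
    print('%.2f'%x0,*r)
s=ctrl.get_image('side');ws=cloud(s);np.savez('side.npz',w=ws,f=s['frame'])
print('monitor/cabinet from side:')
for n,(a,b,c,d) in {'mon':(20,100,205,285),'cab':(100,160,290,430),'pole':(125,170,232,246)}.items():
    q=ws[a:b,c:d].reshape(-1,3);print(n,np.nanpercentile(q,[3,50,97],axis=0).round(3).tolist())
big=cv2.resize(p['frame'][130:280,200:460],None,fx=3,fy=3,interpolation=cv2.INTER_CUBIC);cv2.imwrite('pics/crop1.png',big[:,:,::-1])
```

```text
bottle ztop 0.131 mid [ 0.6307 -0.0366] mean [ 0.6309 -0.0357] ext [0.029 0.029] 144
bottlebody ztop 0.129 mid [ 0.6307 -0.0366] mean [ 0.6307 -0.0358] ext [0.029 0.029] 149
cup ztop 0.073 mid [0.6291 0.2237] mean [0.6287 0.2234] ext [0.062 0.061] 568
vialR ztop 0.049 mid [0.6349 0.1443] mean [0.6354 0.1445] ext [0.017 0.019] 50
vialL ztop 0.049 mid [0.6101 0.2998] mean [0.6106 0.3003] ext [0.017 0.017] 48
timer ztop 0.021 mid [0.6217 0.0631] mean [0.6209 0.063 ] ext [0.062 0.068] 571
turq ztop 0.049 mid [0.5457 0.2627] mean [0.5452 0.2622] ext [0.017 0.019] 51
yel ztop 0.05 mid [0.545  0.1826] mean [0.5453 0.183 ] ext [0.017 0.019] 52
blue ztop 0.113 mid [0.5865 0.4   ] mean [0.5869 0.3998] ext [0.025 0.026] 117
timer_centre [0.0042 0.0182 0.0219] [622.7  61.2] [70.9 66. ] 81.69 671
long_tray [0.0134 0.0398 0.0498] [609.4 303.7] [31.1 21.8] 83.99 106
short_tray [0.0005 0.0054 0.013 ] [454.4  83.6] [154.8 102.3] 86.4 2650
floor z 0.00013687225455960572
0.30    .    .    .    .    2    2    2    2    2    2    3    2    3    2    2    2
0.35  232  231  232  231  228    2    2    2    
[... 605 characters left out ...]
6  525  527    2   28    3
0.75  258  236  232  231  229  412  430  448  461  170  155   17   66   64   30    2
0.80  304  334  232  231  228    3    3   16   17    .   16   17   24    .  131  160
0.85  298  316  232  232  228    3    3   15   17    .    .    .    .    .    .    .
0.90  245  244  245  243  236   12    0    .    .    .    .    .    .    .    .    .
0.95    .    .    .    .    .    .    .    .    .    .    .    .    .    .    .    .
monitor/cabinet from side:
mon [[0.686, 0.027, 0.266], [0.722, 0.222, 0.354], [0.778, 0.357, 0.428]]
cab [[0.435, -0.133, 0.06], [0.619, -0.104, 0.159], [0.846, -0.094, 0.235]]
pole [[0.769, 0.173, 0.097], [0.774, 0.204, 0.149], [0.78, 0.216, 0.2]]
```

View pics/crop1.png

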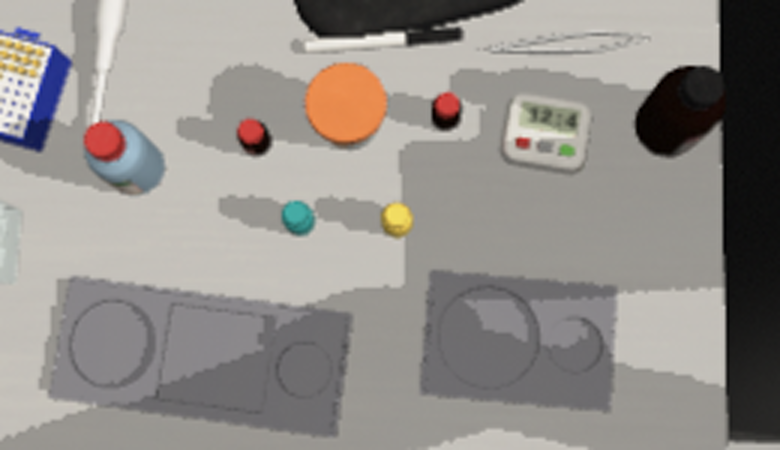

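The crop shows long tray pockets (bottle, timer, vial going left to right) and short tray pockets (cup, vial), with the blue bottle at the left end. Next are the tray poses and the monitor's lower edge, then I move.

Run:
```python
from h import *
w=np.load('top.npz')['w']
for n,y0,y1,L,po in [('long',.21,.475,(227,92),dict(bottle=71.5,timer=-13.5,vial=-85)),('short',-.02,.2,(144,92),dict(cup=25,vial=-43.5))]:
    m=((w[...,2]>.0075)&(w[...,2]<.017)&(w[...,0]>.33)&(w[...,0]<.525)&(w[...,1]>y0)&(w[...,1]<y1)).astype(np.uint8)
    k,lab,st,_=cv2.connectedComponentsWithStats(m);m=lab==1+np.argmax(st[1:,4])
    q=w[m][:,:2]*1000
    c,sz,a=cv2.minAreaRect(q.astype(np.float32))
    b=cv2.boxPoints((c,sz,a));e=max([b[1]-b[0],b[2]-b[1]],key=np.linalg.norm);e=e/np.linalg.norm(e);e*=np.sign(e[1])
    print(n,np.round(c,1),np.round(sz,1),'dir',e.round(3),{k:np.round(np.array(c)+e*v,1).tolist() for k,v in po.items()})
    # pocket floor centroid check
    f=(w[...,2]<.0065)&(w[...,0]>.36)&(w[...,0]<.51)&np.isfinite(w[...,2])
    for kk,v in po.items():
        cc=np.array(c)+e*v; d=w[f][:,:2]*1000-cc; d=d[np.linalg.norm(d,axis=1)<(32 if kk!='vial' else 20)]
        print('  ',kk,len(d),d.mean(0).round(1) if len(d) else '')
q=w[155:190,362:400].reshape(-1,3);q=q[q[:,2]>.012];print('timer',cv2.minAreaRect((q[:,:2]*1000).astype(np.float32)))
ws=np.load('side.npz')['w']
for y in np.arange(.0,.42,.05):
    k=(ws[...,2]>.2)&(ws[...,0]>.5)&(ws[...,1]>y)&(ws[...,1]<y+.05);q=ws[k]
    if len(q)>5: print(round(y,2),'minx',np.percentile(q[:,0],3).round(3),'minz',np.percentile(q[:,2],2).round(3))
```

```text
long [434.2 339.2] [230.9  92. ] dir [0.107 0.994] {'bottle': [441.8, 410.3], 'timer': [432.7, 325.7], 'vial': [425.0, 254.7]}
   bottle 534 [-0.2 -0. ]
   timer 541 [-0.1  0.1]
   vial 212 [-0.3 -0.1]
short [453.2  82.8] [147.6  92. ] dir [0.062 0.998] {'cup': [454.7, 107.8], 'vial': [450.5, 39.4]}
   cup 547 [-0.2  0.1]
   vial 220 [ 0.1 -0.1]
timer ((621.2551879882812, 62.567020416259766), (66.63314819335938, 57.177757263183594), 81.39966583251953)
0.0 minx 0.771 minz 0.259
0.05 minx 0.757 minz 0.26
0.1 minx 0.743 minz 0.259
0.15 minx 0.729 minz 0.206
0.2 minx 0.715 minz 0.206
0.25 minx 0.701 minz 0.21
0.3 minx 0.687 minz 0.211
0.35 minx 0.685 minz 0.209
0.4 minx 0.915 minz 0.207
```

Call:
move_arm --increments "0 0 40 0 0 0 0; 0 0 40 0 0 0 0; 0 0 40 0 0 0 0; 0 0 40 0 0 0 0; 0 0 40 0 0 6 0; 0 0 0 0 0 6 0; 0 0 0 0 0 0 0; 0 0 0 0 0 0 0" --grip_force 15

```text
time: 1.72
position: [0.2814, -0.5859, 0.4222]
tool_rot: [-2.975, -1.01, -0.0]
ft_force: [-0.2, -0.2, -0.8]
grip_width: 1.0
grip_force: 0.0
```

Call:
move_arm --increments "20 32 0 0 0 3 0;20 32 0 0 0 3 0;20 32 0 0 0 3 0;20 32 0 0 0 3 0;20 32 0 0 0 3 0;20 32 0 0 0 3 0;20 32 0 0 0 3 0;20 32 0 0 0 3 0"

```text
time: 2.38
position: [0.4415, -0.3279, 0.4204]
tool_rot: [-2.695, -1.608, 0.002]
ft_force: [0.5, -0.1, 0.3]
grip_width: 1.001
grip_force: 0.0
```

Call:
move_arm --increments "20 32 0 0 0 3 0;20 32 0 0 0 3 0;20 32 0 0 0 3 0;20 32 0 0 0 3 0;20 32 0 0 0 3 0;20 32 0 0 0 3 0;20 32 0 0 0 3 0;20 32 0 0 0 3 0"

```text
time: 3.05
position: [0.6014, -0.0724, 0.4205]
tool_rot: [-2.303, -2.134, 0.004]
ft_force: [0.6, -0.6, -0.2]
grip_width: 0.999
grip_force: 0.0
```

Call:
move_arm --increments "20 32 0 0 0 4 0;10 6 0 0 0 0 0;0 0 -40 0 0 0 0;0 0 -40 0 0 0 0;0 0 -40 0 0 0 0;0 0 -40 0 0 0 0;0 0 0 0 0 0 0;0 0 0 0 0 0 0"

```text
time: 3.72
position: [0.6292, -0.0363, 0.2593]
tool_rot: [-2.226, -2.209, 0.008]
ft_force: [-0.2, 0.2, 1.0]
grip_width: 0.997
grip_force: 0.0
```

Run:
```python
from h import *
p=ctrl.get_image('side');save(p,'side1');w=cloud(p)
s=ctrl.get_state();print(s['joint_positions'].round(2),s['position'],s['tool_rot'])
q=ctrl.get_image('top');wt=cloud(q)
P=s['position']
for z in np.arange(0,.4,.03):
    a=P[2]+z
    for W,n in((w,'s'),(wt,'t')):
        k=(abs(W[...,2]-a)<.015)&(abs(W[...,0]-P[0])<.16)&(abs(W[...,1]-P[1])<.12)
        # exclude cabinet
        k&=~((W[...,1]<-.09)&(W[...,2]<.26))
        if k.sum()>3: print(n,round(a,3),(np.percentile(W[k],2,axis=0)-P).round(3)[:2],(np.percentile(W[k],98,axis=0)-P).round(3)[:2],k.sum())
i=ctrl.get_image('wrist');save(i,'w1')
```

```text
[ 0.47  0.32 -0.58  1.42  0.18  1.45 -0.12] [ 0.63127297 -0.03604193  0.26284563] [-2.22898747e+00 -2.21266659e+00  8.97220946e-04]
s 0.263 [-0.057 -0.01 ] [0.158 0.117] 261
t 0.263 [ 0.043 -0.002] [0.159 0.117] 261
s 0.293 [-0.062 -0.007] [0.158 0.117] 394
t 0.293 [0.043 0.003] [0.159 0.118] 467
s 0.323 [-0.092 -0.021] [0.158 0.114] 523
t 0.323 [0.048 0.018] [0.159 0.118] 542
s 0.353 [-0.098 -0.028] [0.156 0.109] 1181
t 0.353 [-0.091 -0.02 ] [0.158 0.115] 1527
s 0.383 [-0.099 -0.021] [0.157 0.113] 840
t 0.383 [-0.095 -0.032] [0.157 0.11 ] 3206
s 0.413 [-0.055 -0.018] [0.156 0.114] 685
t 0.413 [-0.051 -0.02 ] [0.158 0.117] 1107
s 0.443 [-0.051 -0.008] [0.157 0.113] 650
t 0.443 [-0.051 -0.035] [0.145 0.116] 1730
s 0.473 [-0.041 -0.009] [0.158 0.114] 475
t 0.473 [-0.038 -0.023] [0.017 0.037] 822
t 0.503 [-0.037 -0.017] [0.011 0.035] 848
t 0.533 [-0.037 -0.006] [0.023 0.04 ] 1135
t 0.563 [-0.033  0.013] [0.013 0.035] 678
t 0.593 [-0.065  0.034] [0.013 0.047] 495
t 0.623 [-0.146  0.022] [0.005 0.047] 2442
t 0.653 [-0.157  0.021] [-0.019  0.045] 6241
```

View pics/side1.png

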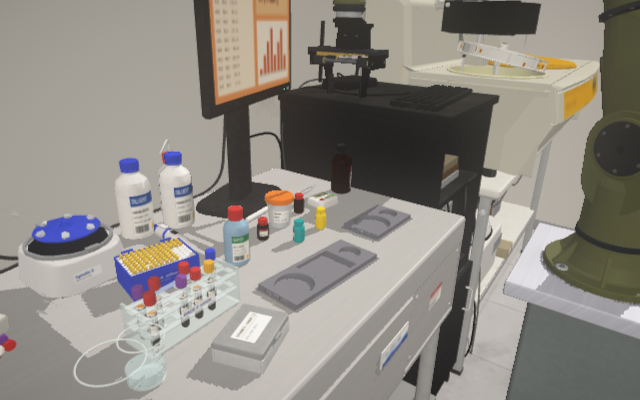

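The side view shows the gripper over the bottle with its wide body (190 mm) along x and about 75 mm along y, so it clears the cabinet. Going down on the bottle.

Call:
move_arm --increments "0 0 -30 0 0 0 0;0 0 -30 0 0 0 0;0 0 -30 0 0 0 0;0 0 -30 0 0 0 0;0 0 -30 0 0 0 0;0 0 -20 0 0 0 0;0 0 0 0 0 0 0;0 0 0 0 0 0 0"

```text
time: 4.53
position: [0.6328, -0.036, 0.0943]
tool_rot: [2.228, 2.213, 0.002]
ft_force: [1.5, 0.2, 0.9]
grip_width: 0.996
grip_force: 0.0
```

Call:
move_arm --increments "0 0 -15 0 0 0 0;0 0 -15 0 0 0 0;0 0 0 0 0 0 0;0 0 0 0 0 0 60;0 0 0 0 0 0 120;0 0 0 0 0 0 160;0 0 0 0 0 0 160;0 0 0 0 0 0 160" --grip_force 15

```text
time: 5.2
position: [0.632, -0.036, 0.0636]
tool_rot: [2.227, 2.214, 0.001]
ft_force: [0.2, 0.3, -0.2]
grip_width: 0.708
grip_force: 0.0
```

Call:
move_arm --increments "0 0 0 0 0 0 160;0 0 0 0 0 0 160;0 0 0 0 0 0 160;0 0 0 0 0 0 160;0 0 0 0 0 0 160;0 0 10 0 0 0 160;0 0 10 0 0 0 160;0 0 0 0 0 0 160"

```text
time: 5.87
position: [0.6326, -0.0358, 0.0848]
tool_rot: [2.227, 2.213, 0.003]
ft_force: [0.3, 0.4, -2.6]
grip_width: 0.617
grip_force: 15.0
```

Call:
move_arm --increments "-15 0 14 0 0 0 160;-30 0 14 0 0 0 160;-35 0 14 0 0 0 160;-30 15 0 0 0 0 160;-25 30 0 0 0 0 160;-25 30 0 0 0 0 160;-20 30 0 0 0 0 160;-1 30 0 0 0 0 160" --grip_force 25

```text
time: 6.53
position: [0.4462, 0.0996, 0.1242]
tool_rot: [2.227, 2.214, -0.007]
ft_force: [1.0, -0.4, -2.4]
grip_width: 0.616
grip_force: 25.0
```

Call:
move_arm --increments "-2 30 0 0 0 0 160;-2 30 0 0 0 0 160;-2 30 0 0 0 0 160;-2 30 0 0 0 0 160;-2 30 0 0 0 0 160;0 30 0 0 0 0 160;0 30 0 0 0 0 160;0 30 0 0 0 0 160"

```text
time: 7.2
position: [0.4403, 0.3402, 0.1247]
tool_rot: [2.228, 2.214, 0.0]
ft_force: [1.4, -0.3, -1.2]
grip_width: 0.613
grip_force: 25.0
```

Call:
move_arm --increments "0 30 0 0 0 0 160;0 25 0 0 0 0 160;0 13 0 0 0 0 160;0 3 0 0 0 0 160;0 0 0 0 0 0 160;0 0 0 0 0 0 160;0 0 0 0 0 0 160;0 0 0 0 0 0 160"

```text
time: 7.87
position: [0.4412, 0.4084, 0.1246]
tool_rot: [2.229, 2.212, -0.001]
ft_force: [-0.2, 0.8, -2.0]
grip_width: 0.619
grip_force: 25.0
```

Run:
```python
from h import *
s=ctrl.get_state();print(s['time'],s['joint_positions'].round(2),s['position'],s['tool_rot'],s['ft_force'])
i=ctrl.get_image('side');save(i,'s2')
```

```text
7.8667 [-0.09  0.41 -0.87  1.67  0.34  1.21 -1.05] [0.44116439 0.40843083 0.12457844] [ 2.22940690e+00  2.21157138e+00 -6.55211820e-04] [-0.22360035  0.77956795 -1.95511825]
```

View pics/s2.png

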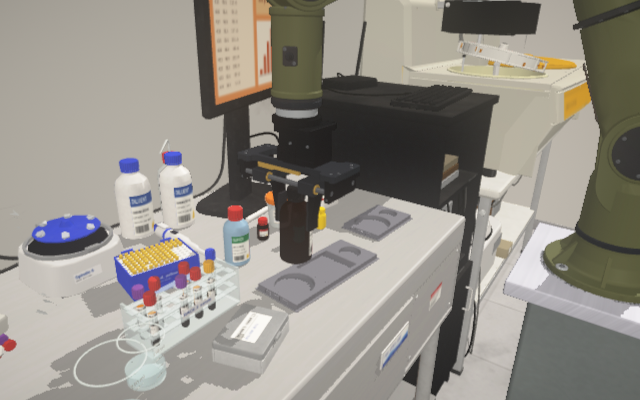

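The side view shows the bottle upright in the gripper above the round pocket of the long tray, around (297,235). Setting it down.

Call:
move_arm --increments "1 2 -15 0 0 0 160;0 0 -20 0 0 0 160;0 0 -12 0 0 0 160;0 0 -5 0 0 0 160;0 0 -3 0 0 0 160;0 0 -2 0 0 0 160;0 0 0 0 0 0 160;0 0 0 0 0 0 160"

```text
time: 8.58
position: [0.4417, 0.4125, 0.0682]
tool_rot: [2.228, 2.215, 0.002]
ft_force: [-0.0, -0.1, -1.0]
grip_width: 0.614
grip_force: 25.0
```

Call:
move_arm --increments "0 0 -1 0 0 0 160;0 0 -1 0 0 0 160;0 0 0 0 0 0 160;0 0 0 0 0 0 130;0 0 0 0 0 0 100;0 0 0 0 0 0 60;0 0 0 0 0 0 20;0 0 0 0 0 0 0" --grip_force 15

```text
time: 9.25
position: [0.4414, 0.4122, 0.0657]
tool_rot: [2.228, 2.215, 0.0]
ft_force: [-0.3, 0.0, 0.1]
grip_width: 0.763
grip_force: 0.0
```

Call:
move_arm --increments "0 0 25 0 0 0 0;0 0 35 0 0 0 0;0 0 35 0 0 0 0;10 -20 5 0 0 0 0;16 -32 0 0 0 -1 0;16 -32 0 0 0 -1 0;16 -32 0 0 0 -1 0;16 -32 0 0 0 -1 0"

```text
time: 9.92
position: [0.5159, 0.2626, 0.1659]
tool_rot: [2.304, 2.135, 0.001]
ft_force: [0.2, 0.9, 0.5]
grip_width: 0.997
grip_force: 0.0
```

Call:
move_arm --increments "18 -32 0 0 0 -1 0;18 -32 0 0 0 -1 0;18 -32 0 0 0 -1 0;18 -32 0 0 0 -1 0;18 -32 0 0 0 0 0;12 -30 0 0 0 0 0;4 -11 0 0 0 0 0;0 0 0 0 0 0 0"

```text
time: 10.58
position: [0.6226, 0.0579, 0.165]
tool_rot: [2.384, 2.045, -0.002]
ft_force: [0.1, -0.6, 0.9]
grip_width: 1.001
grip_force: 0.0
```

Run:
```python
from h import *
s=ctrl.get_state();print(s['time'],s['joint_positions'].round(2),s['position'],s['tool_rot'],s['ft_force'])
i=ctrl.get_image('wrist');save(i,'w3')
for f in ctrl.find_in('timer_centre',i)[:3]:print(f['centre'],f['score'])
w=cloud(i);k=(w[...,2]>.012)&(w[...,2]<.03)&(abs(w[...,0]-.62)<.06)&(abs(w[...,1]-.063)<.06)
print(k.sum());q=w[k];print(cv2.minAreaRect((q[:,:2]*1000).astype(np.float32)),np.percentile(q[:,2],95))
t=ctrl.get_image('top');W=cloud(t)
k=(W[...,2]>.118)&(abs(W[...,0]-.44)<.04)&(abs(W[...,1]-.41)<.04);print('bottle',W[k].mean(0),W[k][:,2].max())
ws=np.load('side.npz')['w'];
for y in np.arange(.02,.38,.04):
    k=(ws[...,2]>.12)&(ws[...,0]>.66)&(ws[...,0]<.8)&(abs(ws[...,1]-y)<.02);q=ws[k]
    if len(q)>5: 
        j=q[:,0]<np.percentile(q[:,0],30)+.02; print(round(y,2),'z',np.percentile(q[:,2],[0,3,10]).round(3),'xmin',q[:,0].min().round(3))
```

```text
10.5833 [ 0.43  0.39 -0.71  1.57  0.26  1.28 -0.48] [0.62258647 0.05790974 0.16499613] [ 2.38374603e+00  2.04464348e+00 -2.14375133e-03] [ 0.11063754 -0.60638261  0.90996649]
[0.6212, 0.0674, 0.0213] 0.67
4045
((621.3294677734375, 63.608829498291016), (66.46928405761719, 56.928279876708984), 81.04469299316406) 0.020279859239233766
bottle [0.44126524 0.40990559 0.13063621] 0.13453966603235568
0.02 z [0.253 0.263 0.279] xmin 0.771
0.06 z [0.253 0.262 0.28 ] xmin 0.761
0.1 z [0.253 0.263 0.279] xmin 0.749
0.14 z [0.121 0.15  0.216] xmin 0.738
0.18 z [0.12  0.132 0.159] xmin 0.727
0.22 z [0.12  0.13  0.151] xmin 0.716
0.26 z [0.254 0.264 0.28 ] xmin 0.704
0.3 z [0.253 0.263 0.28 ] xmin 0.693
0.34 z [0.121 0.135 0.266] xmin 0.682
```

View pics/w3.png

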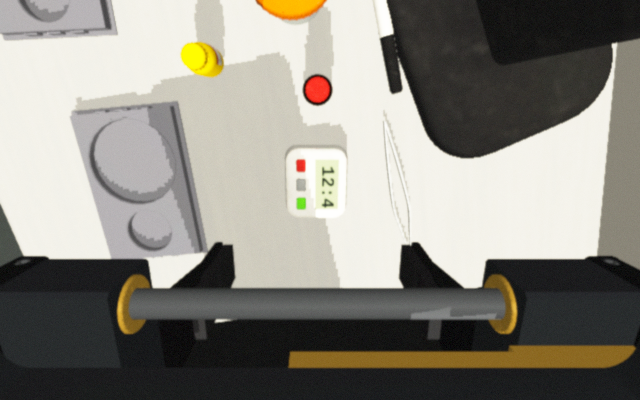

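The wrist view shows the timer at (316,182), display up and squared to the fingers. Its measured centre is (0.621, 0.0635). The bottle is seated in its pocket, since its top reads about 0.131 m. Going down.

Call:
move_arm --increments "-1 5 -35 0 0 0 0;0 0 -35 0 0 0 0;0 0 -35 0 0 0 0;0 0 -25 0 0 0 0;0 0 -12 0 0 0 0;0 0 -8 0 0 0 0;0 0 -5 0 0 0 0;0 0 0 0 0 0 0"

```text
time: 11.4
position: [0.6207, 0.0691, 0.011]
tool_rot: [2.376, 2.055, 0.001]
ft_force: [-0.0, 0.5, -0.5]
grip_width: 1.006
grip_force: 0.0
```

Call:
move_arm --increments "0 0 0 0 0 0 60;0 0 0 0 0 0 110;0 0 0 0 0 0 140;0 0 0 0 0 0 150;0 0 0 0 0 0 150;0 0 0 0 0 0 150;0 0 0 0 0 0 150;0 0 0 0 0 0 150" --grip_force 20

```text
time: 12.07
position: [0.621, 0.0679, 0.0111]
tool_rot: [2.377, 2.053, 0.001]
ft_force: [0.3, -0.0, 2.4]
grip_width: 0.641
grip_force: 19.8
```

Call:
move_arm --increments "0 0 10 0 0 0 150;0 0 25 0 0 0 150;0 0 30 0 0 0 150;-5 5 25 0 0 0 150;-16 22 0 0 0 0 150;-21 29 0 0 0 0 150;-21 29 0 0 0 0 150;-21 29 0 0 0 1 150"

```text
time: 12.73
position: [0.5351, 0.183, 0.1011]
tool_rot: [2.36, 2.074, -0.0]
ft_force: [0.6, 0.4, -0.8]
grip_width: 0.644
grip_force: 19.5
```

Call:
move_arm --increments "-21 29 0 0 0 1 150;-21 29 0 0 0 0.7 150;-21 29 0 0 0 0 150;-21 29 0 0 0 0 150;-15 22 0 0 0 0 150;-5 10 0 0 0 0 150;0 0 0 0 0 0 150;0 0 0 0 0 0 150"

```text
time: 13.4
position: [0.4328, 0.3294, 0.1006]
tool_rot: [2.327, 2.109, -0.001]
ft_force: [1.2, -0.5, -1.4]
grip_width: 0.637
grip_force: 19.5
```

Run:
```python
from h import *
s=ctrl.get_state();print(s['time'],s['position'],s['tool_rot'],s['ft_force'])
i=ctrl.get_image('wrist');save(i,'w4')
w=cloud(i);P=s['position']
k=(w[...,2]>.1)&(w[...,2]<.16)&(abs(w[...,0]-P[0])<.025)&(abs(w[...,1]-P[1])<.06)
q=w[k];print(k.sum(),(q.min(0)-P)if k.sum() else'',(q.max(0)-P) if k.sum() else'')
```

```text
13.4 [0.43278742 0.32944907 0.10064333] [ 2.32667205e+00  2.10948017e+00 -7.42675081e-04] [ 1.22003658 -0.48145845 -1.38077041]
8623 [-0.02499925 -0.03868656 -0.0006365 ] [0.02499883 0.03166077 0.01132586]
```

View pics/w4.png

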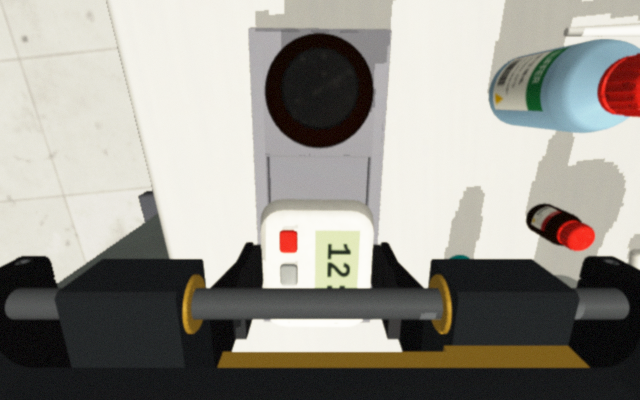

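The wrist view shows the timer held level over the rectangular pocket, display up, with the bottle standing in its pocket at (320,88). Lowering.

Call:
move_arm --increments "0 0 -20 0 0 0 150;0 0 -30 0 0 0 150;0 0 -20 0 0 0 150;0 0 -8 0 0 0 150;0 0 -4 0 0 0 150;0 0 -3 0 0 0 150;0 0 0 0 0 0 150;0 0 0 0 0 0 150"

```text
time: 14.12
position: [0.4334, 0.3304, 0.0166]
tool_rot: [2.328, 2.108, 0.003]
ft_force: [-0.1, -0.1, -0.8]
grip_width: 0.639
grip_force: 19.5
```

Call:
move_arm --increments "0 0 -1 0 0 0 150;0 0 -1 0 0 0 150;0 0 0 0 0 0 150;0 0 0 0 0 0 120;0 0 0 0 0 0 80;0 0 0 0 0 0 40;0 0 0 0 0 0 40;0 0 15 0 0 0 40"

```text
time: 14.78
position: [0.4306, 0.3285, 0.0264]
tool_rot: [-2.327, -2.109, 0.008]
ft_force: [0.4, -0.2, -0.3]
grip_width: 0.807
grip_force: 0.0
```

Call:
move_arm --increments "0 0 25 0 0 0 0;0 0 30 0 0 0 0;10 -2 5 0 0 0 0;25 -5 0 0 0 0 0;30 -5 0 0 0 0 0;30 -5 0 0 0 0 0;20 -3 0 0 0 0 0;0 0 0 0 0 0 0"

```text
time: 15.45
position: [0.5527, 0.3069, 0.0877]
tool_rot: [2.334, 2.101, 0.002]
ft_force: [0.1, -0.9, -0.4]
grip_width: 0.999
grip_force: 0.0
```

Run:
```python
from h import *
s=ctrl.get_state();P=s['position'];print(s['time'],P,s['tool_rot'],s['ft_force'])
i=ctrl.get_image('wrist');save(i,'w5');print('cam-TCP',i['position']-P)
w=cloud(i)
def top(n,x,y,z0,z1,r=.022):
    k=(w[...,2]>z0)&(w[...,2]<z1)&(np.hypot(w[...,0]-x,w[...,1]-y)<r);q=w[k]
    print(n,k.sum(),((q.min(0)+q.max(0))/2).round(4) if k.sum() else '',q.mean(0).round(4) if k.sum() else '')
top('vialL',.6105,.30,.042,.055)
top('timer',.4327,.3257,.016,.04,.05)
t=ctrl.get_image('top');w=cloud(t)
top('vialL',.6105,.30,.042,.055);top('timer',.4327,.3257,.016,.04,.055)
f=ctrl.find_in('vial_1_centre',i);print([(np.round(a['centre'],3),round(a['score'],2)) for a in f])
```

```text
15.45 [0.55266747 0.30689544 0.08766319] [2.33378578e+00 2.10062480e+00 1.69561219e-03] [ 0.10042121 -0.94173507 -0.4144011 ]
cam-TCP [0.00730098 0.07871296 0.16120122]
vialL 699 [0.6102 0.3022 0.0453] [0.6101 0.3028 0.0465]
timer 6937 [0.4317 0.3264 0.0208] [0.4333 0.3284 0.0209]
vialL 0  
timer 479 [0.431  0.326  0.0226] [0.427  0.3307 0.0217]
[]
```

Call:
move_arm --increments "25 -3 0 0 0 0 0;25 -2 0 0 0 0 0;8 0 0 0 0 0 0;0 0 -20 0 0 0 0;0 0 -25 0 0 0 0;0 0 -18 0 0 0 0;0 0 -8 0 0 0 0;0 0 -4 0 0 0 0"

```text
time: 16.27
position: [0.6033, 0.3053, 0.0121]
tool_rot: [-2.325, -2.111, 0.004]
ft_force: [-0.7, -1.0, 0.3]
grip_width: 1.002
grip_force: 0.0
```

Call:
move_arm --increments "0 0 0 0 0 0 60;0 0 0 0 0 0 120;0 0 0 0 0 0 160;0 0 0 0 0 0 190;0 0 0 0 0 0 215;0 0 0 0 0 0 215;0 0 0 0 0 0 215;0 0 0 0 0 0 215" --grip_force 8

```text
time: 16.93
position: [0.6055, 0.305, 0.0137]
tool_rot: [2.328, 2.109, 0.0]
ft_force: [-0.4, -0.1, -0.3]
grip_width: 0.482
grip_force: 0.0
```

Call:
move_arm --increments "0 0 0 0 0 0 215;0 0 0 0 0 0 215;0 0 0 0 0 0 215;0 0 0 0 0 0 215;0 0 0 0 0 0 215;0 0 0 0 0 0 215;0 0 0 0 0 0 215;0 0 0 0 0 0 215"

```text
time: 17.6
position: [0.6054, 0.3051, 0.0136]
tool_rot: [2.328, 2.109, 0.0]
ft_force: [0.6, -0.4, 1.2]
grip_width: 0.284
grip_force: 8.0
```

Call:
move_arm --increments "0 0 10 0 0 0 215;0 0 25 0 0 0 215;0 0 30 0 0 0 215;-15 0 0 0 0 0 215;-30 0 0 0 0 0 215;-30 -5 0 0 0 0 215;-30 -8 0 0 0 0 215;-30 -10 0 0 0 0 215"

```text
time: 18.27
position: [0.4688, 0.2827, 0.0791]
tool_rot: [-2.327, -2.111, -0.001]
ft_force: [0.1, -0.2, 1.1]
grip_width: 0.283
grip_force: 8.0
```

Call:
move_arm --increments "-25 -12 0 0 0 0 215;-15 -10 0 0 0 0 215;-5 -3 0 0 0 0 215;0 0 0 0 0 0 215;0 0 0 0 0 0 215;0 0 0 0 0 0 215;0 0 0 0 0 0 215;0 0 0 0 0 0 215"

```text
time: 18.93
position: [0.426, 0.2577, 0.0787]
tool_rot: [-2.327, -2.109, -0.001]
ft_force: [0.1, 1.6, -0.9]
grip_width: 0.287
grip_force: 8.0
```

Run:
```python
from h import *
s=ctrl.get_state();P=s['position'];print(s['time'],P,s['tool_rot'],s['ft_force'])
i=ctrl.get_image('wrist');save(i,'w6')
w=cloud(i)
k=(w[...,2]>P[2]+.024)&(w[...,2]<P[2]+.04)&(abs(w[...,0]-P[0])<.011)&(abs(w[...,1]-P[1])<.03);q=w[k]
print(k.sum(),(q.min(0)-P).round(4),(q.max(0)-P).round(4),(q.mean(0)-P).round(4))
```

```text
18.9333 [0.42604757 0.25774412 0.07865475] [-2.32736959e+00 -2.10874007e+00 -9.75074599e-04] [ 0.10966986  1.64423648 -0.93087134]
509 [-0.0098 -0.0107  0.024 ] [0.0105 0.0078 0.04  ] [-0.0005  0.005   0.0302]
```

View pics/w6.png

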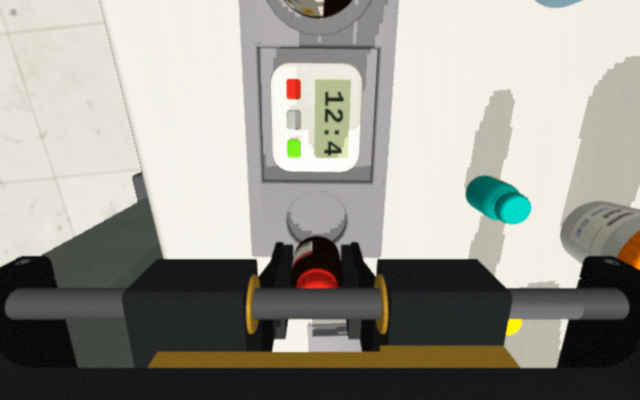

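The wrist view shows the timer in its pocket at (316,118) and the vial held upright near (318,270), over the small pocket. Lowering.

Call:
move_arm --increments "-1 -1 -20 0 0 0 215;0 0 -25 0 0 0 215;0 0 -10 0 0 0 215;0 0 -4 0 0 0 215;0 0 -2 0 0 0 215;0 0 0 0 0 0 215;0 0 0 0 0 0 215;0 0 0 0 0 0 215"

```text
time: 19.65
position: [0.4252, 0.2566, 0.0186]
tool_rot: [2.328, 2.109, 0.003]
ft_force: [0.7, 0.3, -0.4]
grip_width: 0.285
grip_force: 8.0
```

Call:
move_arm --increments "0 0 -1 0 0 0 215;0 0 -1 0 0 0 215;0 0 0 0 0 0 215;0 0 0 0 0 0 190;0 0 0 0 0 0 150;0 0 0 0 0 0 100;0 0 0 0 0 0 60;0 0 0 0 0 0 60"

```text
time: 20.32
position: [0.4242, 0.2559, 0.0153]
tool_rot: [-2.328, -2.109, 0.001]
ft_force: [0.3, -0.1, -0.2]
grip_width: 0.502
grip_force: 0.0
```

Call:
move_arm --increments "0 0 10 0 0 0 0;0 0 25 0 0 0 0;0 0 30 0 0 0 0;0 0 30 0 0 0 0;0 0 20 0 0 0 0;0 0 0 0 0 0 0;0 0 0 0 0 0 0;0 0 0 0 0 0 0"

```text
time: 20.98
position: [0.424, 0.2557, 0.1302]
tool_rot: [2.328, 2.109, -0.001]
ft_force: [-0.3, 0.1, -0.7]
grip_width: 0.99
grip_force: 0.0
```

Run:
```python
from h import *
s=ctrl.get_state();P=s['position'];print(s['time'],s['joint_positions'].round(2),P,s['tool_rot'],s['ft_force'])
i=ctrl.get_image('wrist')
w=cloud(i)
def top(n,x,y,z0,z1,r=.022):
    k=(w[...,2]>z0)&(w[...,2]<z1)&(np.hypot(w[...,0]-x,w[...,1]-y)<r);q=w[k]
    print(n,k.sum(),((q.min(0)+q.max(0))/2).round(4) if k.sum() else '',np.percentile(q[:,2],90).round(4) if k.sum() else '')
top('vial',.425,.255,.04,.07)
w=cloud(ctrl.get_image('side'));top('vial s',.425,.255,.04,.07);top('cup',.629,.2235,.06,.09,.045);top('vialR',.635,.1444,.042,.06)
```

```text
20.9833 [ 0.26  0.14 -0.91  1.92  0.12  1.14 -0.79] [0.42402352 0.25566398 0.13024193] [ 2.32786966e+00  2.10922060e+00 -1.25841893e-03] [-0.25546184  0.14064054 -0.68657757]
vial 540 [0.4234 0.254  0.0459] 0.0506
vial s 83 [0.4221 0.2578 0.0461] 0.0512
cup 361 [0.6267 0.2286 0.0665] 0.0718
vialR 36 [0.6333 0.1483 0.0459] 0.0482
```

Call:
move_arm --increments "15 -3 -5 0 0 0 0;30 -5 -10 0 0 0 0;30 -5 -10 0 0 0 0;30 -5 -10 0 0 0 0;30 -5 -5 0 0 0 0;30 -5 0 0 0 0 0;25 -3 0 0 0 0 0;0 0 0 0 0 0 0"

```text
time: 21.75
position: [0.6185, 0.222, 0.0879]
tool_rot: [-2.333, -2.103, 0.001]
ft_force: [-0.0, -1.3, -0.1]
grip_width: 0.998
grip_force: 0.0
```

Run:
```python
from h import *
s=ctrl.get_state();P=s['position'];print(s['time'],P,s['tool_rot'],s['ft_force'])
i=ctrl.get_image('wrist')
w=cloud(i)
k=(w[...,2]>.062)&(w[...,2]<.08)&(np.hypot(w[...,0]-.629,w[...,1]-.2235)<.04)&(w[...,1]>.2);q=w[k]
print(k.sum(),q.min(0),q.max(0))
a=np.c_[q[:,:2]*2,np.ones(len(q))]
h=cv2.convexHull((q[:,:2]*1000).astype(np.float32))[:,0];c=cv2.minEnclosingCircle(h);print(c)
```

```text
21.75 [0.6185051  0.2220289  0.08790153] [-2.33343894e+00 -2.10320203e+00  1.12396443e-03] [-0.00534503 -1.32520713 -0.05911287]
8705 [0.5972065  0.20000909 0.06201045] [0.66076571 0.25662946 0.072418  ]
((629.0296630859375, 224.7690887451172), 32.12934112548828)
```

Call:
move_arm --increments "12 2 0 0 0 0 0;0 0 0 0 0 0 0;0 0 0 0 0 0 0;0 0 0 0 0 0 0;0 0 0 0 0 0 0;0 0 0 0 0 0 0;0 0 0 0 0 0 0;0 0 0 0 0 0 0"

```text
time: 22.47
position: [0.6263, 0.227, 0.0908]
tool_rot: [2.328, 2.109, 0.0]
ft_force: [0.5, 0.3, 0.3]
grip_width: 1.001
grip_force: 0.0
```

Call:
move_arm --increments "3 -2 0 0 0 0 0;0 0 -15 0 0 0 0;0 0 -20 0 0 0 0;0 0 -20 0 0 0 0;0 0 -10 0 0 0 0;0 0 -2 0 0 0 0;0 0 0 0 0 0 0;0 0 0 0 0 0 0"

```text
time: 23.13
position: [0.6299, 0.2255, 0.0242]
tool_rot: [2.328, 2.109, 0.002]
ft_force: [0.4, -0.7, 0.5]
grip_width: 1.004
grip_force: 0.0
```

Call:
move_arm --increments "0 0 0 0 0 0 40;0 0 0 0 0 0 80;0 0 0 0 0 0 120;0 0 0 0 0 0 150;0 0 0 0 0 0 150;0 0 0 0 0 0 150;0 0 0 0 0 0 150;0 0 0 0 0 0 150" --grip_force 15

```text
time: 23.8
position: [0.6295, 0.2251, 0.0238]
tool_rot: [2.328, 2.109, 0.0]
ft_force: [-0.6, -0.2, 1.2]
grip_width: 0.623
grip_force: 14.8
```

Call:
move_arm --increments "0 0 0 0 0 0 150;0 0 0 0 0 0 150;0 0 0 0 0 0 150;0 0 5 0 0 0 150;0 0 5 0 0 0 150;0 0 0 0 0 0 150;0 0 0 0 0 0 150;0 0 0 0 0 0 150"

```text
time: 24.47
position: [0.6294, 0.225, 0.0337]
tool_rot: [2.328, 2.109, 0.0]
ft_force: [-0.1, -0.2, -0.4]
grip_width: 0.615
grip_force: 14.8
```

Call:
move_arm --increments "0 0 15 0 0 0 150;0 0 25 0 0 0 150;-5 -2 15 0 0 0 150;-20 -10 0 0 0 0 150;-30 -20 0 0 0 0 150;-30 -22 0 0 0 0 150;-30 -22 0 0 0 0 150;-30 -22 0 0 0 0 150"

```text
time: 25.13
position: [0.4828, 0.1264, 0.0889]
tool_rot: [2.327, 2.109, -0.0]
ft_force: [-0.0, -0.1, 0.4]
grip_width: 0.619
grip_force: 14.8
```

Call:
move_arm --increments "-20 -14 0 0 0 0 150;-9 -5 0 0 0 0 150;0 0 0 0 0 0 150;0 0 0 0 0 0 150;0 0 0 0 0 0 150;0 0 0 0 0 0 150;0 0 0 0 0 0 150;0 0 0 0 0 0 150"

```text
time: 25.8
position: [0.4557, 0.1089, 0.0886]
tool_rot: [-2.326, -2.11, -0.001]
ft_force: [-0.3, -0.2, -0.5]
grip_width: 0.617
grip_force: 14.8
```

Run:
```python
from h import *
s=ctrl.get_state();P=s['position'];print(s['time'],P,s['tool_rot'],s['ft_force'])
i=ctrl.get_image('side');save(i,'s7')
```

```text
25.8 [0.45574353 0.10887465 0.08855206] [-2.32635320e+00 -2.10998988e+00 -7.68540087e-04] [-0.3412057  -0.24440558 -0.50295488]
```

View pics/s7.png

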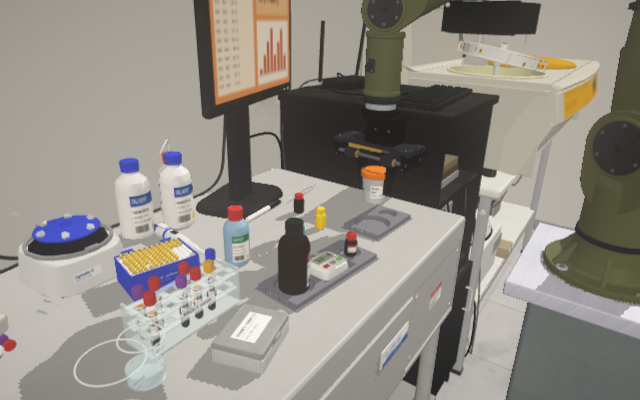

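The side view shows the long kit complete and upright (bottle (293,258), timer (327,263), vial (350,244)), and the cup upright at (373,185) above the short tray. Lowering the cup.

Call:
move_arm --increments "-1 -1 -20 0 0 0 150;0 0 -25 0 0 0 150;0 0 -10 0 0 0 150;0 0 -4 0 0 0 150;0 0 -2 0 0 0 150;0 0 -1 0 0 0 150;0 0 0 0 0 0 150;0 0 0 0 0 0 150"

```text
time: 26.52
position: [0.4552, 0.1072, 0.0275]
tool_rot: [2.327, 2.109, 0.002]
ft_force: [-0.2, 0.5, 0.0]
grip_width: 0.622
grip_force: 14.8
```

Call:
move_arm --increments "0 0 -1 0 0 0 150;0 0 0 0 0 0 150;0 0 0 0 0 0 120;0 0 0 0 0 0 80;0 0 0 0 0 0 40;0 0 0 0 0 0 0;0 0 0 0 0 0 0;0 0 0 0 0 0 0"

```text
time: 27.18
position: [0.4541, 0.107, 0.0253]
tool_rot: [-2.328, -2.109, 0.001]
ft_force: [0.1, -0.5, -0.7]
grip_width: 0.905
grip_force: 0.0
```

Call:
move_arm --increments "0 0 15 0 0 0 0;0 0 25 0 0 0 0;0 0 25 0 0 0 0;20 4 0 0 0 0 0;35 8 0 0 0 0 0;35 8 0 0 0 0 0;35 8 0 0 0 0 0;25 4 0 0 0 0 0"

```text
time: 27.85
position: [0.607, 0.1395, 0.09]
tool_rot: [-2.329, -2.108, -0.002]
ft_force: [0.3, 0.5, 1.1]
grip_width: 1.0
grip_force: 0.0
```

Call:
move_arm --increments "15 3 0 0 0 0 0;0 0 0 0 0 0 0;0 0 0 0 0 0 0;0 0 0 0 0 0 0;0 0 0 0 0 0 0;0 0 0 0 0 0 0;0 0 0 0 0 0 0;0 0 0 0 0 0 0"

```text
time: 28.52
position: [0.6192, 0.1417, 0.0909]
tool_rot: [2.328, 2.109, -0.0]
ft_force: [0.1, 0.0, 0.0]
grip_width: 1.006
grip_force: 0.0
```

Run:
```python
from h import *
s=ctrl.get_state();P=s['position'];print(s['time'],P,s['tool_rot'],s['ft_force'])
i=ctrl.get_image('wrist');w=cloud(i)
def top(n,x,y,z0,z1,r=.022):
    k=(w[...,2]>z0)&(w[...,2]<z1)&(np.hypot(w[...,0]-x,w[...,1]-y)<r);q=w[k]
    print(n,k.sum(),((q.min(0)+q.max(0))/2).round(4) if k.sum() else '',np.percentile(q[:,2],90).round(4) if k.sum() else '')
top('vialR',.635,.1444,.042,.06)
w=cloud(ctrl.get_image('top'));top('cup',.4547,.1078,.06,.09,.045);top('vialR',.635,.1444,.042,.06)
```

```text
28.5167 [0.61915424 0.14174676 0.09091844] [ 2.32759752e+00  2.10875690e+00 -2.49655568e-05] [0.07649287 0.02090392 0.01588041]
vialR 684 [0.6355 0.1455 0.0454] 0.0477
cup 636 [0.4548 0.1064 0.0708] 0.0759
vialR 0
```

Call:
move_arm --increments "16 3 0 0 0 0 0;0 0 -15 0 0 0 0;0 0 -25 0 0 0 0;0 0 -20 0 0 0 0;0 0 -12 0 0 0 0;0 0 -5 0 0 0 0;0 0 0 0 0 0 40;0 0 0 0 0 0 80" --grip_force 8

```text
time: 29.28
position: [0.6356, 0.1453, 0.0139]
tool_rot: [2.328, 2.109, 0.001]
ft_force: [0.6, 0.9, 0.2]
grip_width: 0.918
grip_force: 0.0
```

Call:
move_arm --increments "0 0 0 0 0 0 120;0 0 0 0 0 0 160;0 0 0 0 0 0 190;0 0 0 0 0 0 215;0 0 0 0 0 0 215;0 0 0 0 0 0 215;0 0 0 0 0 0 215;0 0 0 0 0 0 215"

```text
time: 29.95
position: [0.6354, 0.145, 0.0136]
tool_rot: [2.328, 2.109, -0.0]
ft_force: [-0.7, -0.4, 0.2]
grip_width: 0.327
grip_force: 0.0
```

Call:
move_arm --increments "0 0 0 0 0 0 215;0 0 0 0 0 0 215;0 0 0 0 0 0 215;0 0 0 0 0 0 215;0 0 0 0 0 0 215;0 0 0 0 0 0 215;0 0 0 0 0 0 215;0 0 0 0 0 0 215"

```text
time: 30.62
position: [0.6354, 0.145, 0.0136]
tool_rot: [2.328, 2.109, 0.0]
ft_force: [-0.3, 0.2, 0.8]
grip_width: 0.282
grip_force: 8.0
```

Call:
move_arm --increments "0 0 10 0 0 0 215;0 0 25 0 0 0 215;0 0 30 0 0 0 215;-10 -15 0 0 0 0 215;-25 -25 0 0 0 0 215;-30 -25 0 0 0 0 215;-30 -20 0 0 0 0 215;-30 -10 0 0 0 0 215"

```text
time: 31.28
position: [0.5093, 0.047, 0.0787]
tool_rot: [2.331, 2.105, -0.002]
ft_force: [-0.4, -0.8, 1.8]
grip_width: 0.283
grip_force: 8.0
```

Call:
move_arm --increments "-30 -7 0 0 0 0 215;-20 -3 0 0 0 0 215;-10 0 0 0 0 0 215;0 0 0 0 0 0 215;0 0 0 0 0 0 215;0 0 0 0 0 0 215;0 0 0 0 0 0 215;0 0 0 0 0 0 215"

```text
time: 31.95
position: [0.4513, 0.0406, 0.0787]
tool_rot: [-2.327, -2.11, -0.002]
ft_force: [-0.2, -0.2, 0.1]
grip_width: 0.283
grip_force: 8.0
```

Run:
```python
from h import *
s=ctrl.get_state();P=s['position'];print(s['time'],P,s['tool_rot'],s['ft_force'])
i=ctrl.get_image('wrist');save(i,'w8')
```

```text
31.95 [0.45125027 0.04062798 0.07874002] [-2.32702610e+00 -2.10968991e+00 -1.65484179e-03] [-0.24750609 -0.23213811  0.14479885]
```

View pics/w8.png

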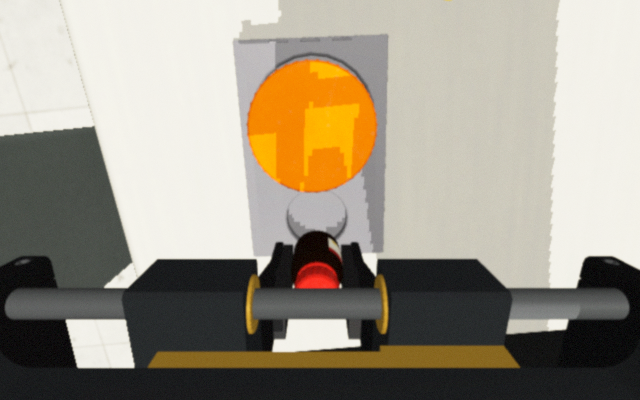

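The wrist view shows the cup seated at (312,125) and the vial held at (318,265), over the last pocket. Lowering.

Call:
move_arm --increments "-1 -1 -20 0 0 0 215;0 0 -25 0 0 0 215;0 0 -10 0 0 0 215;0 0 -4 0 0 0 215;0 0 -2 0 0 0 215;0 0 -1 0 0 0 215;0 0 0 0 0 0 215;0 0 0 0 0 0 215"

```text
time: 32.67
position: [0.4502, 0.0391, 0.0174]
tool_rot: [2.327, 2.109, 0.002]
ft_force: [-0.2, -0.0, -0.8]
grip_width: 0.282
grip_force: 8.0
```

Call:
move_arm --increments "0 0 -1 0 0 0 215;0 0 0 0 0 0 215;0 0 0 0 0 0 215;0 0 0 0 0 0 190;0 0 0 0 0 0 150;0 0 0 0 0 0 100;0 0 0 0 0 0 60;0 0 0 0 0 0 60"

```text
time: 33.33
position: [0.4491, 0.039, 0.0153]
tool_rot: [-2.328, -2.109, 0.001]
ft_force: [0.0, -0.2, 0.2]
grip_width: 0.504
grip_force: 0.0
```

Call:
move_arm --increments "0 0 10 0 0 0 0;0 0 25 0 0 0 0;0 0 30 0 0 0 0;0 0 35 0 0 0 0;0 0 40 0 0 0 0;0 0 40 0 0 0 0;0 0 40 0 0 0 0;0 0 0 0 0 0 0"

```text
time: 34.0
position: [0.4536, 0.0399, 0.2438]
tool_rot: [2.319, 2.103, 0.013]
ft_force: [1.3, 0.0, -0.8]
grip_width: 0.986
grip_force: 0.0
```

Run:
```python
from h import *
s=ctrl.get_state();P=s['position'];print(s['time'],P,s['ft_force'])
i=ctrl.get_image('side');save(i,'s9')
i=ctrl.get_image('wrist');w=cloud(i)
def top(n,x,y,z0,z1,r=.022):
    k=(w[...,2]>z0)&(w[...,2]<z1)&(np.hypot(w[...,0]-x,w[...,1]-y)<r);q=w[k]
    print(n,k.sum(),((q.min(0)+q.max(0))/2).round(4) if k.sum() else '',np.percentile(q[:,2],90).round(4) if k.sum() else '')
top('vialS',.4505,.0394,.042,.07);top('cup',.4547,.1078,.06,.09,.045)
w=cloud(ctrl.get_image('top'));top('vialS',.4505,.0394,.042,.07);top('vialLong',.4250,.2547,.042,.07);top('timer',.4327,.3257,.017,.04,.045);top('bottle',.4418,.41,.12,.15);top('blue',.587,.4,.1,.13)
```

```text
34.0 [0.45357853 0.03994656 0.24384011] [ 1.33666728  0.02683982 -0.82778736]
vialS 260 [0.4491 0.0398 0.0472] 0.0507
cup 3642 [0.4541 0.1066 0.0729] 0.0742
vialS 53 [0.4497 0.0402 0.0499] 0.0528
vialLong 55 [0.4239 0.2531 0.0492] 0.0522
timer 637 [0.431  0.3243 0.0226] 0.0238
bottle 170 [0.4414 0.4112 0.1274] 0.1333
blue 129 [0.5868 0.3998 0.1085] 0.1132
```

View pics/s9.png

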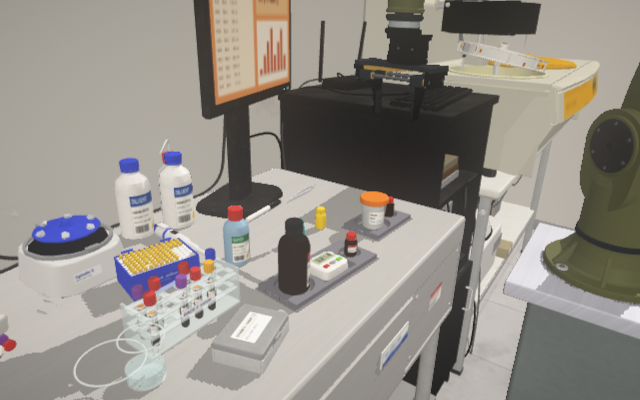

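The side view shows all five items upright in their trays: bottle (293,258), timer (327,263), vial (350,244), cup (373,212) and vial (390,206). The blue bottle is untouched at (236,235), and the heights confirm everything is seated.

```bash
python3 -c "
from bench import ctrl
print(ctrl.close_job())"
```

```text
the job is handed in; nothing more can be done
None
```

Both kits are made up and handed in at about 34 s: all five items stand upright and fully down in their pockets, nothing fell, and the blue bottle was left where it stood.

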